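# Proof-pull a bag clasp with a spring gauge

### The arm

A 7-joint arm with a two-finger parallel gripper is mounted at the origin on the work surface. World frame = base frame: x ahead of the robot, y to its left, z up, the work surface at z = 0. Lengths are in m, angles in rad, forces in N, time in s.
With the tool pointing down it reaches from about 0.35 to 0.9 m from the base axis. Payload 8.1 kg.
Tool frame: the origin (TCP) lies midway between the tips of the shut fingers; the grasp point (between the pads) lies 19 mm behind it; z points along the fingers, y is the line along which they close (so a half turn about z gives the same grasp; the last joint's range is limited). The gripper opens to 92 mm and grips with 3 to 60 N. Pads are 19 mm wide; open, the fingers measure 130 mm over their backs; the gripper's body (75 mm by 190 mm) begins 47 mm behind the grasp point.
Start: joints at [-1.221, 0.434, 0.025, 1.573, -0.012, 1.134, -0.075], TCP at [0.273, 0.562, 0.227] pointing down, gripper open.
Joint ranges: [-2.62, 2.62], [-0.44, 2.09], [-1.27, 1.32], [0.08, 2.57], [-1.32, 4.46], [0.12, 2], [-2.74, 2.74]. Speed limits (rad/s): [2.22, 2.22, 3.01, 3.01, 3.14, 3.14, 3.14].

### API

Orientations are given as a rotation vector (axis times angle).
In Python, from cell import observe, get_image, camera_model, sign_off, recognise, silhouettes gives the robot as it stands.
- The arm moves only by the tool apply_moves, never from a script. Its argument "motion" is a list of rows, each an object of numbers: "x", "y", "z": the shift along the world's x, y, z in cm; "yaw": the turn about the world's z in degrees; "hand": the opening, from -1 (shut) to 1 (fully open), so that 0 is half open. In form: [{"x": .., "y": .., "z": .., "yaw": .., "hand": ..}, ...]. A call has 1 to 10 rows; each row is the pose to reach, as a shift and turn from the pose commanded when the call began; what a row does not reach only later rows make up. A row lasts 1/8 s, in which the tool goes at most 62.5 mm and 10.7 degrees, less where a joint would pass 70% of its speed; a pose out of reach is approached as far as the arm can. A call with a gripper value outside its range is refused whole. The fingers move at their own pace and stop on an object; "newtons" is the grip in N (left out, the last holds). Time passes only in rows, so rows that repeat a pose let the fingers close. It gives the time, the measured TCP pose, the force, the opening and the grip force at its end, in the units of the state.
- observe(): the state, without advancing time (a new reading comes with each control period).
- get_image(name): name is "side" or "top"; returns the picture (400x640x3 uint8, blue, green, red); there is no depth.
- camera_model(name): a dict with "camera_matrix" (3x3 intrinsics, pixels), "T" (4x4, takes a point from camera to world coordinates). Camera axes: x right, y up, looking along -z (the intrinsics and any distortion apply to the point x, -y, -z); pixel columns grow to the right and rows downward; lengths in m; the calibration is good to about 2 mm. A picture is of the moment at which its call begins. camera_model takes no time and is no camera call.
- sign_off(): hands the job in; it is judged then, once.
Trained networks look in the newest picture that a camera, given by its name, has taken for a name from the list of things; names that differ only in an ending like _2 or _b are one class to them, and where a whole thing is asked for, a point or a joint stands for the part that bears it (a point fixed in the world has none). Each returns a list of dicts, best first, with "p" (0 to 1); they miss things now and then, are a little off and sometimes report something else, mostly with a low value. They report only what shows in the picture. A call takes as long as a camera call. They do not tell look-alikes from the thing itself.
- recognise(query, camera): "rect" ([left, top, right, bottom] in pixels, round what is visible of it).
- silhouettes(query, camera): "mask" (400x640 bool, what is visible of it) and "rect" ([left, top, right, bottom] in pixels, round what is visible of it).
The state is a dict: "clock": time; "joints": joint angles; "dq": joint speeds; "joint_efforts": joint torques, N m; "position": TCP position; "ee_rot": TCP orientation; "force": force on the tool from outside, world axes, zero at the start; "ft_torque": the same for the moment, N m; "width": opening from 0.0 (shut) to 1.0 (fully open); "gripper_force": force on a finger pad.
Only numpy, scipy, OpenCV 4.12 (cv2) and the standard library are available. Lean on these libraries where they do the work, as an engineer would, in place of code of your own. Each camera call takes 0.05 s, during which the arm holds its last target. There are 200 camera calls.

### The job

Pull-test the bag clasp held in the small vice: pick up the spring pull gauge, catch its hook in the clasp's strap loop, and pull the gauge straight away from the vice, level and in line with the clasp, until the mouth of its tube stands in the broad dark band on the sliding rod. Do not pull past the band, leave the other things alone, and finish while still gripping the gauge and holding that pull steadily.

Things in the scene. Friction and masses are not known exactly. Their poses are not given: they have to be found in the camera images.
- gauge: Spring pull gauge lying loose: square aluminium tube 120 mm long (x), 24 wide (y), 24 high (z), black end caps, small steel ring at the tail, 0.2 kg in all. Origin: centre of the tube's underside, midway along, 12 mm below its axis; x runs from tail to hook, z up as it lies. The rod leaves the mouth at x = 60 mm. Grip the tube's middle across y.
- gauge_rod (a joint): How far the 10 mm steel rod is drawn out of the tube, m: 0 home, 0.085 end stop. Inner spring: 0.6 N at 0, rising 156 N/m, about 10 N at the band. The broad dark band is 12 mm long, hidden at rest; the tube's mouth meets its near edge at 0.054, middle 0.060, far edge 0.066. Thin lines every 10 mm are the other marks.
- hook (a point): Seat of the rod's hook, where a caught bar comes to lie: x 118, z 12 mm from the gauge's origin at rest; axes as the gauge's. 5 mm wire, flat in the x-y plane: from the rod's end (33 mm behind the seat) it bows 8 mm to +y, runs forward, turns across (8 mm ahead) and ends 16 mm to -y. Mouth open to -y: a bar enters sideways, best 11 mm behind the seat, and slides into it as the gauge is drawn back.
- loop (a point): Middle of the outer bar of the clasp's brass strap loop, 78 mm above the table; axes as the vice's. The loop is a fixed rectangle of 4 mm wire standing on edge in the vice's x-z plane; opening 24 mm long and 30 mm high. The outer bar is upright, 45 mm out from the jaws; the opening lies from it towards +x, the vice.
- vice: Small grey suction-base vice, immovable (base 100 mm across, jaws 60 mm long, 98 mm high), gripping a brass bag clasp. Origin: centre of its base, z up, x along the jaws; the loop's bar is at x = -75, y = 0, z = 78 mm. Screw and tommy bar reach y = -82 mm; beside the loop on the +y side is free. Pull towards its -x with the gauge's x along its x.
- spool: Bystander: spool of thread, 30 mm across, 46 mm high, standing; origin at its foot.
- pin_box: Bystander: clear plastic pin box 72 x 72 x 31 mm; origin at the centre of its underside.
- cutter: Bystander: rotary cutter lying flat, 165 mm long, up to 26 mm high; origin under its middle, blade end to +x.
- clasp_tray: Bystander: small white open tray of spare clasps, 75 x 95 x 22 mm; origin at the centre of its underside.
Things that resemble listed ones, but are neither listed nor needed, are in the scene too. What is meant by the vice is not orange or pink, and is the larger of those in its own colour.

How it is judged:
By the outcome, as a careful person would: the job done as asked, in the order asked, and still so for the second after the job is handed in, while the arm keeps its last pose, push and grip.
It also fails if it takes over 48 s, if anything falls off the work surface, if the arm or the gripper's body presses on something with over 40 N, if the wrist force passes 120 N, or if a joint passes its speed limit or range.

## Working session

There is one attempt and no reset: what is moved stays moved. The work goes in short steps, Python scripts to look and compute and a tool call to move; the robot and the scene stay as the last step left them, time stands still between calls to the robot, and variables do not carry over. Pictures are saved under pics/ and viewed, at most 10 in all, crops included, and the job is handed in when it is done.

Besides the shell and the picture viewer there is one more tool, called as a command line: name --argument value ..., lists and objects as JSON in quotes. apply_moves: Moves the arm, as the interface text tells. Its arguments: {"type":"object","properties":{"motion":{"type":"array","items":{"type":"object","properties":{"x":{"type":"number"},"y":{"type":"number"},"z":{"type":"number"},"yaw":{"type":"number"},"hand":{"type":"number"}}}},"newtons":{"type":"number"}},"required":["motion"]}

```bash
mkdir -p pics; cat > h.py <<'E'
import numpy as np, cv2
from cell import *
def ray(cam,uv):
    m=camera_model(cam);K=np.array(m["camera_matrix"]);T=np.array(m["T"])
    d=np.array(m.get("distortion",np.zeros(5)),float)
    p=cv2.undistortPoints(np.array([[uv]],float),K,d)[0,0]
    return T[:3,3],T[:3,:3]@np.array([p[0],-p[1],-1])
def atz(cam,uv,z):
    o,d=ray(cam,uv); return o+d*(z-o[2])/d[2]
def proj(cam,P):
    m=camera_model(cam);K=np.array(m["camera_matrix"]);T=np.array(m["T"])
    q=(np.atleast_2d(P)-T[:3,3])@T[:3,:3]; q=q*[1,-1,-1]
    return cv2.projectPoints(q,np.zeros(3),np.zeros(3),K,np.array(m.get("distortion",np.zeros(5)),float))[0][:,0]
E
python3 - <<'E'
from h import *
np.set_printoptions(precision=4,suppress=True)
for c in("top","side"):
    cv2.imwrite(f"pics/{c}0.png",get_image(c)); m=camera_model(c); print(c,m)
    for n in("gauge","vice","gauge_rod"):
        for r in silhouettes(n,c)[:4]:
            k=np.argwhere(r["mask"])[:,::-1].astype(np.float32)
            print(n,r["p"],r["rect"],cv2.minAreaRect(k))
    for n in ("spool","pin_box","cutter","clasp_tray"):
        print(n,[(round(r["p"],2),np.round(r["rect"])) for r in recognise(n,c)[:3]])
print(observe())
E
```

```text
top {'camera_matrix': array([[415.526 ,   0.    , 319.4232],
       [  0.    , 415.526 , 203.1393],
       [  0.    ,   0.    ,   1.    ]]), 'T': array([[-0.0268,  0.98  , -0.197 ,  0.3592],
       [-0.9994, -0.0306, -0.0164,  0.0608],
       [-0.0221,  0.1965,  0.9803,  1.0942],
       [ 0.    ,  0.    ,  0.    ,  1.    ]])}
gauge 0.91 [423.7, 189.0, 487.4, 238.5] ((453.6463317871094, 211.68505859375), (73.0814208984375, 11.56334400177002), 38.41805648803711)
vice 0.92 [209.7, 123.7, 241.4, 163.1] ((225.40000915527344, 144.20001220703125), (40.477149963378906, 27.195587158203125), 71.56505584716797)
vice 0.83 [240.3, 179.5, 290.4, 230.1] ((268.6664123535156, 208.20132446289062), (42.504066467285156, 59.43227005004883), 11.768288612365723)
vice 0.71 [155.4, 190.4, 206.3, 254.7] ((178.8120574951172, 221.73155212402344), (58.033267974853516, 50.632564544677734), 81.57302856445312)
vice 0.6 [236.1, 259.0, 275.9, 304.5] ((261.5516662597656, 285.218505859375), (34.55238342285156, 46.70448303222656), 29.577838897705078)
gauge_rod 0.17 [304.8, 149.4, 313.9, 166.0] ((308.5, 158.5), (15.0, 11
[... 1299 characters left out ...]
l [(0.57, array([350., 176., 364., 193.]))]
pin_box [(0.61, array([382., 201., 423., 234.]))]
cutter [(0.69, array([445., 263., 516., 325.]))]
clasp_tray [(0.67, array([238., 249., 284., 299.]))]
{'clock': 0.8, 'joints': array([-1.2207,  0.4345,  0.025 ,  1.5732, -0.0116,  1.134 , -0.0751]), 'dq': array([ 0.0002, -0.0005,  0.    , -0.0008,  0.0007, -0.001 , -0.0001]), 'joint_efforts': array([ -0.0002, -66.7597,   0.9839, -31.4795,  -0.0607,   0.033 ,
         0.0001]), 'position': array([0.2734, 0.562 , 0.2268]), 'ee_rot': array([0.7052, 3.0614, 0.    ]), 'force': array([0.1537, 0.2104, 0.0341]), 'ft_torque': array([0.009 , 0.0142, 0.0453]), 'gripper_force': 0.0, 'width': 0.9993549596384987}
```

View pics/top0.png

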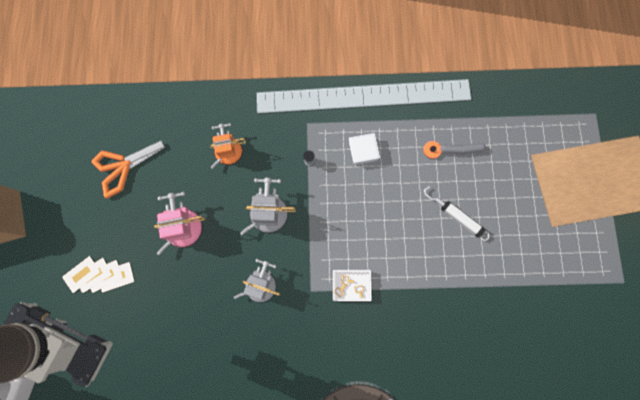

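View pics/side0.png

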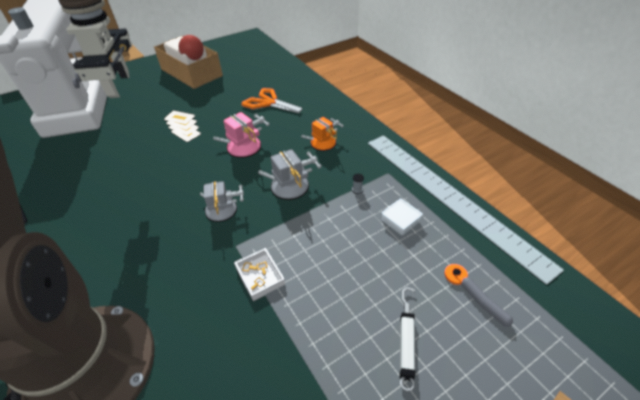

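The top view shows the large grey vice at (268,208), with its screw towards the image top (world +x) and its loop end at about (294,209). The gauge lies from its tail at (487,238) to its hook at (428,190). The side view agrees, with the vice at (289,173) and the gauge at (407,340). I'll zoom in on both.

```bash
python3 - <<'E'
from h import *
t=cv2.imread("pics/top0.png");s=cv2.imread("pics/side0.png")
def crop(im,x,y,w,h,k): return cv2.resize(im[y:y+h,x:x+w],(w*k,h*k),interpolation=cv2.INTER_CUBIC)
a=crop(t,230,170,80,60,5);b=crop(t,415,180,80,60,5);c=crop(s,250,145,80,60,5)
d=cv2.resize(cv2.rotate(s[282:398,380:440],cv2.ROTATE_90_COUNTERCLOCKWISE),(400,207));d=cv2.copyMakeBorder(d,0,93,0,0,0)
cv2.imwrite("pics/comp.png",np.vstack([np.hstack([a,b]),np.hstack([c,d])]))
np.set_printoptions(precision=4,suppress=True)
r=silhouettes("gauge","top")[0];k=np.argwhere(r["mask"])[:,::-1]
P=np.array([atz("top",p.astype(float),0.012)[:2] for p in k]);print(len(P),P.mean(0),cv2.minAreaRect(P.astype(np.float32)))
r=silhouettes("gauge","side")[0];k=np.argwhere(r["mask"])[:,::-1]
P=np.array([atz("side",p.astype(float),0.012)[:2] for p in k]);print(len(P),P.mean(0),cv2.minAreaRect(P.astype(np.float32)))
# brass in vice region
for n,im,(x,y,w,h) in(("top",t,(230,170,80,60)),("side",s,(250,145,80,60))):
    hsv=cv2.cvtColor(im[y:y+h,x:x+w],cv2.COLOR_BGR2HSV)
    m=cv2.inRange(hsv,(10,80,60),(35,255,255));q=np.argwhere(m)[:,::-1]+[x,y];print(n,len(q),q.min(0),q.max(0),cv2.minAreaRect(q.astype(np.float32)))
# white tube
for n,im,(x,y,w,h) in(("top",t,(415,180,80,60)),("side",s,(380,282,60,118))):
    hsv=cv2.cvtColor(im[y:y+h,x:x+w],cv2.COLOR_BGR2HSV);m=cv2.inRange(hsv,(0,0,190),(180,50,255))
    nc,l,st,ce=cv2.connectedComponentsWithStats(m);i=1+st[1:,4].argmax();q=np.argwhere(l==i)[:,::-1]+[x,y]
    print(n,st[i],ce[i]+[x,y],cv2.minAreaRect(q.astype(np.float32)))
E
```

```text
576 [ 0.525  -0.2914] ((0.5435315370559692, -0.27205222845077515), (0.18683475255966187, 0.031162079423666), 47.92510986328125)
1107 [ 0.5245 -0.2909] ((0.5374610424041748, -0.27759769558906555), (0.20386561751365662, 0.028106309473514557), 48.57857894897461)
top 142 [246 206] [295 211] ((270.5118713378906, 208.5253143310547), (49.08465576171875, 4.1736955642700195), 1.4320963621139526)
side 174 [282 145] [329 186] ((310.729736328125, 160.6216278076172), (37.47997283935547, 46.143226623535156), 65.77225494384766)
top [ 31  24  35  29 337] [463.0415 218.2493] ((463.11029052734375, 218.20196533203125), (38.36280822753906, 8.878117561340332), 37.40536117553711)
side [ 21  36  13  51 610] [407.3148 343.1328] ((407.0, 343.0), (50.0, 12.0), 90.0)
```

View pics/comp.png

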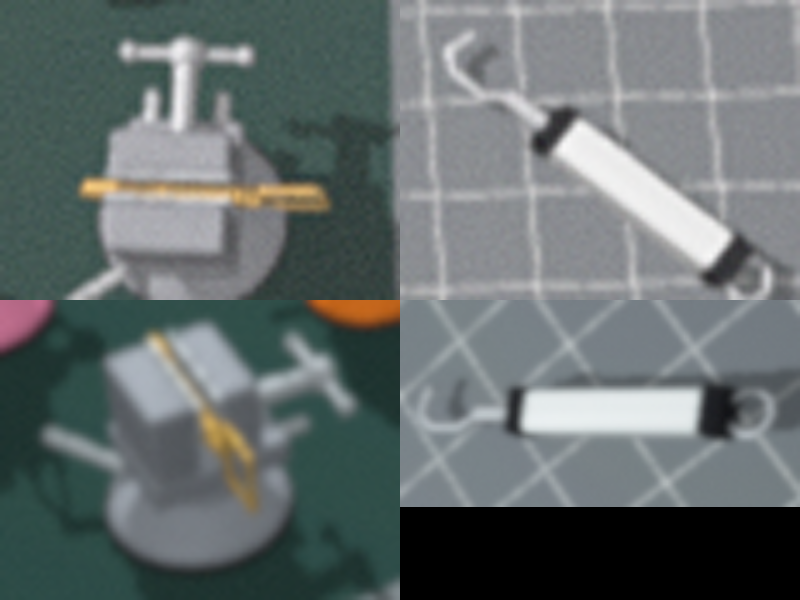

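The crops show the loop as an upright brass frame at the right of the vice, with its outer bar near top px (294,210) and side px (299,179). The gauge hook opens to the gauge's -y as described. I'll fit the models to both views.

```bash
cat >> h.py <<'E'
from scipy.optimize import minimize
def R2(a): return np.array([[np.cos(a),-np.sin(a)],[np.sin(a),np.cos(a)]])
def place(L,x,y,yaw,z=0): 
    L=np.array(L,float); o=L.copy(); o[:,:2]=L[:,:2]@R2(yaw).T+[x,y]; o[:,2]+=z; return o
def loopfit(ims,p0):
    S={}
    for c,im in ims.items():
        f=im.astype(float); S[c]=cv2.GaussianBlur(np.clip(f[...,2]-f[...,0]-15,0,90),(0,0),0.7)
    u=np.linspace(0,1,15)[:,None]
    C=np.array([[0,0,.061],[0,0,.095],[.028,0,.095],[.028,0,.061]])
    seg=[C[i]+(C[(i+1)%4]-C[i])*u for i in(0,1,3)]+[C[0]+[0,0,0]+(C[1]-C[0])*u]
    IN=np.vstack([np.array([[a,0,b]]) for a in(.010,.014,.018) for b in(.07,.078,.086)])
    L=np.vstack(seg)
    OUT=np.array([[-.006,0,z] for z in np.linspace(.058,.098,12)])
    def val(c,P): q=proj(c,P).astype(np.float32); return cv2.remap(S[c],q[:,:1],q[:,1:],cv2.INTER_LINEAR).mean()
    def cost(p): return -sum(val(c,place(L,*p))-.5*val(c,place(OUT,*p))-(.3*val(c,place(IN,*p)) if c=="side" else 0) for c in S)
    best=None
    for dx in np.arange(-.012,.013,.004):
        for dy in np.arange(-.012,.013,.004):
            for da in(-.15,0,.15):
                p=np.array(p0)+[dx,dy,da]; v=cost(p)
                if best is None or v<best[0]: best=(v,p)
    r=minimize(cost,best[1],method="Nelder-Mead",options=dict(initial_simplex=best[1]+np.array([[0,0,0],[.003,0,0],[0,.003,0],[0,0,.1]])))
    return r.x,r.fun,L
def boxfit(masks,p0,z0=0.,free=3):
    B=np.array([[a,b,c] for a in(-.06,.06) for b in(-.012,.012) for c in(0,.024)])
    k=8
    def cost(p):
        s=0
        for c,m in masks.items():
            q=proj(c,place(B,p[0],p[1],p[2],z0)); x0,y0=masks[c][1]
            h=cv2.convexHull(((q-[x0,y0]+.5)*k).astype(np.float32)).astype(np.int32)
            M=cv2.fillConvexPoly(np.zeros(m[0].shape,np.uint8),h,1)
            s+=1-(M&m[0]).sum()/(M|m[0]).sum()
        return s
    p0=np.array(p0)
    r=minimize(cost,p0,method="Nelder-Mead",options=dict(initial_simplex=p0+np.array([[0,0,0],[.01,0,0],[0,.01,0],[0,0,.1]])))
    return r.x,r.fun
def prep(mask,rect,k=8):
    m=cv2.morphologyEx(mask.astype(np.uint8),cv2.MORPH_OPEN,cv2.getStructuringElement(cv2.MORPH_ELLIPSE,(5,5)))
    x0,y0=int(rect[0])-8,int(rect[1])-8;x1,y1=int(rect[2])+8,int(rect[3])+8
    c=m[max(y0,0):y1,max(x0,0):x1]; return cv2.resize(c,None,fx=k,fy=k,interpolation=cv2.INTER_NEAREST),(max(x0,0),max(y0,0))
E
python3 - <<'E'
from h import *
np.set_printoptions(precision=4,suppress=True)
ims={c:cv2.imread(f"pics/{c}0.png") for c in("top","side")}
p0=atz("top",(294,210.),.078);print(p0,atz("side",(299.4,179.3),.078))
for cs in(("top","side"),("top",),("side",)):
    p,f,L=loopfit({c:ims[c] for c in cs},[p0[0],p0[1],1.57]);print(cs,p,np.degrees(p[2]),f)
    if len(cs)==2: pl=p
# yaw from clasp line
e=[atz("top",q,.085) for q in((246.5,207.3),(294,209.8))];d=e[0]-e[1];print("clasp yaw",np.degrees(np.arctan2(d[1],d[0])))
ms={}
for c in("top","side"):
    r=silhouettes("gauge",c)[0]; ms[c]=prep(r["mask"],r["rect"])
for sub in(ms,{"top":ms["top"]},{"side":ms["side"]}):
    g,f=boxfit(sub,[.52,-.297,.84]);print("gauge",g,np.degrees(g[2]),f)
    if len(sub)==2: gg=g
hk=[[x,0,.012] for x in(.06,.085)]+[[x,.008,.012] for x in(.09,.118)]+[[.126,0,.012],[.126,-.016,.012]]
tiles=[]
for c,(x,y,w,h) in(("top",(250,180,60,45)),("top",(415,180,80,60)),("side",(270,150,60,45)),("side",(370,280,80,60))):
    k=400//w; im=cv2.resize(ims[c][y:y+h,x:x+w],(400,300),interpolation=cv2.INTER_CUBIC)
    B=place([[a,b,.024] for a,b in((-.06,-.012),(.06,-.012),(.06,.012),(-.06,.012))]+hk,*gg)
    for P,col in((place(L,*pl),(0,0,255)),(B,(255,0,255))):
        for q in proj(c,P): cv2.circle(im,tuple(int(v) for v in (q-[x,y]+.5)*400/w),2,col,-1)
    tiles.append(im)
cv2.imwrite("pics/fit.png",np.vstack([np.hstack(tiles[:2]),np.hstack(tiles[2:])]))
E
```

```text
[0.548  0.1415 0.078 ] [0.5525 0.1499 0.078 ]
('top', 'side') [0.5509 0.1435 1.603 ] 91.84797656141647 -67.37173697462313
('top',) [0.5526 0.1448 1.6489] 94.47478701956608 -44.83847885745917Traceback (most recent call last):
  File "<stdin>", line 6, in <module>
  File "h.py", line 34, in loopfit
    p=np.array(p0)+[dx,dy,da]; v=cost(p)
                                 ~~~~^^^
  File "h.py", line 29, in cost
    def cost(p): return -sum(val(c,place(L,*p))-.5*val(c,place(OUT,*p))-(.3*val(c,place(IN,*p)) if c=="side" else 0) for c in S)
                         ~~~^^^^^^^^^^^^^^^^^^^^^^^^^^^^^^^^^^^^^^^^^^^^^^^^^^^^^^^^^^^^^^^^^^^^^^^^^^^^^^^^^^^^^^^^^^^^^^^^^^^^
  File "h.py", line 29, in <genexpr>
    def cost(p): return -sum(val(c,place(L,*p))-.5*val(c,place(OUT,*p))-(.3*val(c,place(IN,*p)) if c=="side" else 0) for c in S)
                                                   ~~~^^^^^^^^^^^^^^^^^
  File "h.py", line 28, in val
    def val(c,P): q=proj(c,P).astype(np.float32); return cv2.remap(S[c],q[:,:1],q[:,1:],cv2.INTER_LINEAR).mean()
                    ~~~~^^^^^
  File "h.py", line 11, in proj
    m=camera_model(cam);K=np.array(m["camera_matrix"]);T=np.array(m["T"])
ValueError: time passes only in moves, steps and waits
```

```bash
sed -i 's/^from cell import \*/from cell import *\nfrom functools import lru_cache\nfrom cell import camera_model as _cm\n@lru_cache(None)\ndef camera_model(c): return _cm(c)/' h.py
python3 - <<'E'
from h import *
np.set_printoptions(precision=4,suppress=True)
ims={c:cv2.imread(f"pics/{c}0.png") for c in("top","side")}
p0=atz("top",(294,210.),.078)
for cs in(("top","side"),("side",)):
    p,f,L=loopfit({c:ims[c] for c in cs},[p0[0],p0[1],1.57]);print(cs,p,np.degrees(p[2]),f)
    if len(cs)==2: pl=p
e=[atz("top",q,.085) for q in((246.5,207.3),(294,209.8))];d=e[0]-e[1];print("clasp yaw",np.degrees(np.arctan2(d[1],d[0])))
ms={}
for c in("top","side"):
    r=silhouettes("gauge",c)[0]; ms[c]=prep(r["mask"],r["rect"])
for sub in(ms,{"top":ms["top"]},{"side":ms["side"]}):
    g,f=boxfit(sub,[.52,-.297,.84]);print("gauge",g,np.degrees(g[2]),f)
    if len(sub)==2: gg=g
hk=[[x,0,.012] for x in(.06,.085)]+[[x,.008,.012] for x in(.09,.118)]+[[.126,0,.012],[.126,-.016,.012]]
tiles=[]
for c,(x,y,w,h) in(("top",(250,180,60,45)),("top",(415,180,80,60)),("side",(270,150,60,45)),("side",(330,280,140,105))):
    im=cv2.resize(ims[c][y:y+h,x:x+w],(400,300),interpolation=cv2.INTER_CUBIC)
    B=place([[a,b,.024] for a,b in((-.06,-.012),(.06,-.012),(.06,.012),(-.06,.012))]+hk,*gg)
    for P,col in((place(L,*pl),(0,0,255)),(B,(255,0,255))):
        for q in proj(c,P): cv2.circle(im,tuple(int(v) for v in (q-[x,y]+.5)*400/w),1,col,-1)
    tiles.append(im)
cv2.imwrite("pics/fit.png",np.vstack([np.hstack(tiles[:2]),np.hstack(tiles[2:])]))
E
```

```text
('top', 'side') [0.5509 0.1435 1.603 ] 91.84797656141647 -67.37173697462313
('side',) [0.5517 0.1468 1.8302] 104.86552859810996 -24.735840489062163
clasp yaw 85.17646322369346
gauge [ 0.5224 -0.2936  0.8612] 49.342597811861175 0.2019168882680209
gauge [ 0.5225 -0.2944  0.849 ] 48.64249090124639 0.09244080145719491
gauge [ 0.5226 -0.2932  0.8553] 49.006889262796975 0.10530432729204797
```

View pics/fit.png

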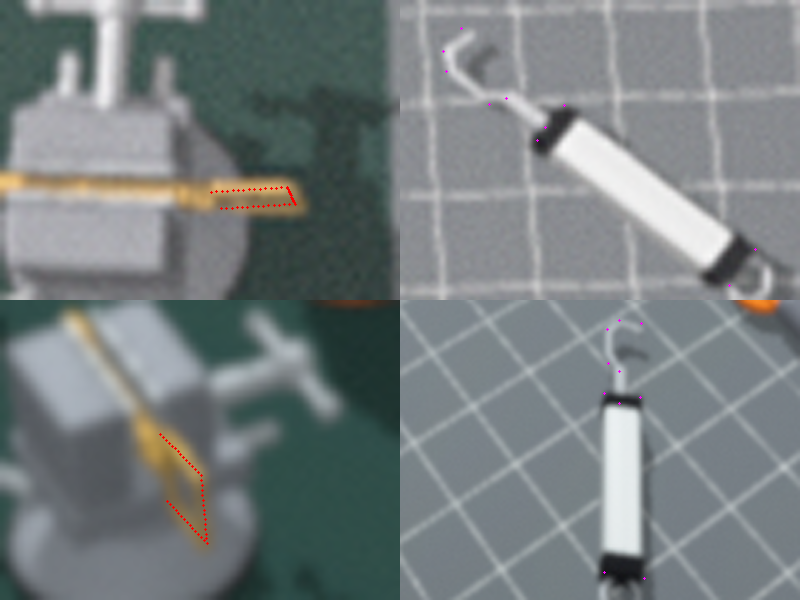

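The overlay shows the gauge fit is excellent: (0.5225, -0.294), yaw 49°. The loop bar is near (0.551, 0.142), but its yaw is poorly constrained, so I'll refine that from the jaws. Moving now.

apply_moves --motion '[{"x":1.8,"y":-4.6,"z":0,"yaw":-5,"hand":1},{"x":3.5,"y":-9.2,"z":0,"yaw":-10,"hand":1},{"x":5.3,"y":-13.9,"z":0,"yaw":-15,"hand":1},{"x":7.1,"y":-18.5,"z":0,"yaw":-21,"hand":1},{"x":8.9,"y":-23.1,"z":0,"yaw":-26,"hand":1},{"x":10.6,"y":-27.7,"z":0,"yaw":-31,"hand":1},{"x":12.4,"y":-32.3,"z":0,"yaw":-36,"hand":1},{"x":14.2,"y":-37,"z":0,"yaw":-42,"hand":1},{"x":16,"y":-41.6,"z":0,"yaw":-47,"hand":1},{"x":17.7,"y":-46.2,"z":0,"yaw":-52,"hand":1}]'

```text
clock: 2.25
position: [0.451, 0.0985, 0.2271]
ee_rot: [1.979, 2.439, 0.001]
force: [1.5, -0.2, 0.9]
width: 1.004
gripper_force: 0.0
```

```bash
python3 - <<'E'
from h import *
A=lambda c,a,b,z:np.degrees(np.arctan2(*(atz(c,a,z)-atz(c,b,z))[[1,0]]))
f=lambda c,u,v:(250+u/5,145+(v-300)/5) if c=="side" else (230+u/5,170+v/5)
for c,a,b in(("top",(105,250),(222,255)),("top",(112,125),(228,133)),("side",(105,355),(160,422)),("side",(205,325),(262,398))):
    print(c,A(c,f(c,*a),f(c,*b),.098),np.linalg.norm(atz(c,f(c,*a),.098)-atz(c,f(c,*b),.098)),atz(c,f(c,*b),.098))
ims={c:cv2.imread(f"pics/{c}0.png") for c in("top","side")}
print(np.degrees(A("top",(246.5,207),(262,208),.098)) if 0 else A("top",(246.5,207),(275,208.3),.098))
for c in ims:
  t=ims[c]; 
  for x in ((244,246,248,255,270,285,290,293,295) if c=="top" else ()):
    col=t[198:218,x].astype(float);w=np.clip(col[:,2]-col[:,0]-25,0,None);print(x,(w*np.arange(198,218)).sum()/max(w.sum(),1),w.sum(),end=' | ')
o=observe();print(o["position"],o["ee_rot"],o["joints"])
E
```

```text
top 85.80161831731981 0.05724517420868083 [0.51861984 0.18804849 0.098     ]
top 84.1715322657068 0.05756956769513129 [0.57922594 0.18475966 0.098     ]
side 88.8618337739543 0.06123288839526937 [0.52521784 0.18519089 0.098     ]
side 85.8660833121775 0.06651958826377437 [0.57590884 0.17266163 0.098     ]
85.58008987028599
244 0.0 0.0 | 246 207.30434782608697 92.0 | 248 207.1908396946565 262.0 | 255 206.92727272727274 55.0 | 270 207.84375 96.0 | 285 208.555 200.0 | 290 208.62447257383965 237.0 | 293 209.00574712643677 174.0 | 295 210.24242424242425 33.0 | [0.45098864 0.09854515 0.22708141] [1.97916824e+00 2.43935098e+00 1.48016660e-03] [-0.68309572  0.16297246  0.40931555  1.97882332 -0.07648422  1.01340322
 -0.03062627]
```

apply_moves --motion '[{"x":0.7,"y":-4.0,"z":0,"yaw":-6},{"x":1.5,"y":-8,"z":0,"yaw":-12},{"x":2.2,"y":-12,"z":0,"yaw":-18},{"x":3,"y":-16.5,"z":0,"yaw":-24},{"x":3.8,"y":-21,"z":0,"yaw":-30},{"x":4.6,"y":-25.5,"z":-2,"yaw":-36},{"x":5.4,"y":-30,"z":-5,"yaw":-42},{"x":6.3,"y":-34.5,"z":-8,"yaw":-48},{"x":7.2,"y":-39.4,"z":-11,"yaw":-53},{"x":7.2,"y":-39.4,"z":-12,"yaw":-53}]'

```text
schema error: expected keys x, y, z, yaw, hand
```

apply_moves --motion '[{"z":-4},{"z":-7},{"z":-9},{"z":-10},{"z":-10.3},{"z":-10.3}]'

```text
schema error: expected keys x, y, z, yaw, hand
```

```bash
python3 - <<'E'
from h import *
t=get_image("top");s=get_image("side");o=observe();print(o["position"],o["ee_rot"],np.degrees(2*np.arctan2(o["ee_rot"][1],o["ee_rot"][0]))-90,o["joints"])
c=lambda im,x,y:cv2.resize(im[y:y+90,x:x+120],(400,300),interpolation=cv2.INTER_CUBIC)
cv2.imwrite("pics/g1.png",np.hstack([c(t,400,165),c(s,345,280)]))
E
```

```text
[0.45198881 0.09471702 0.22723748] [ 1.98656813e+00  2.43102617e+00 -1.13922950e-06] 11.490490458560103 [-0.6802669   0.16294236  0.41418681  1.97880632 -0.07496883  1.01345226
 -0.03079504]
```

View pics/g1.png

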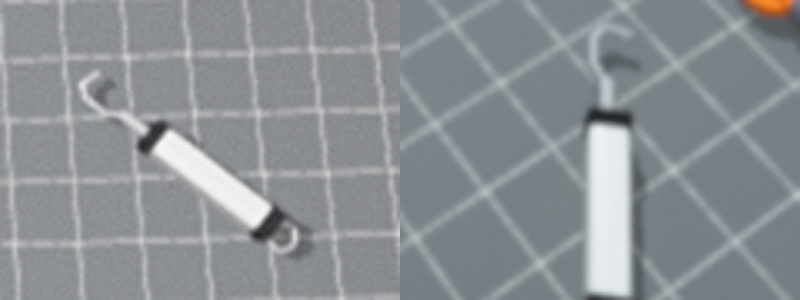

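The gauge is undisturbed: hook at top crop (90,85), tail ring at (287,238). The call was refused for missing keys, so I'll resend it with all of them. The first call overran its target by about 1%.

apply_moves --motion '[{"x":0.7,"y":-4.0,"z":0,"yaw":-6,"hand":1},{"x":1.5,"y":-8,"z":0,"yaw":-12,"hand":1},{"x":2.2,"y":-12,"z":0,"yaw":-18,"hand":1},{"x":3,"y":-16.5,"z":0,"yaw":-24,"hand":1},{"x":3.8,"y":-21,"z":0,"yaw":-30,"hand":1},{"x":4.6,"y":-25.5,"z":-2,"yaw":-36,"hand":1},{"x":5.4,"y":-30,"z":-5,"yaw":-42,"hand":1},{"x":6.3,"y":-34.5,"z":-8,"yaw":-48,"hand":1},{"x":7.0,"y":-38.5,"z":-11,"yaw":-52,"hand":1},{"x":7.0,"y":-38.5,"z":-12,"yaw":-52,"hand":1}]'

```text
clock: 3.6
position: [0.5195, -0.2877, 0.1049]
ee_rot: [2.849, 1.323, -0.004]
force: [-1.1, 0.8, -0.1]
width: 1.003
gripper_force: 0.0
```

apply_moves --motion '[{"x":0,"y":0,"z":0,"yaw":0,"hand":1},{"x":0,"y":0,"z":0,"yaw":0,"hand":1}]'

```text
clock: 3.85
position: [0.5212, -0.2836, 0.1075]
ee_rot: [-2.845, -1.332, -0.002]
force: [0.8, -0.4, 1.2]
width: 0.998
gripper_force: 0.0
```

```bash
cat > st.py <<'E'
from cell import observe
import numpy as np
np.set_printoptions(precision=4,suppress=True)
o=observe();print(o["clock"],o["position"],"toolY",np.degrees(2*np.arctan2(o["ee_rot"][1],o["ee_rot"][0]))-90,"J",o["joints"],"F",o["force"],o["width"]*92)
E
python3 st.py
```

```text
3.85 [ 0.5212 -0.2836  0.1075] toolY -399.8112973103868 J [-0.0299  0.5701  0.6467  1.8256 -0.4331  0.8901  0.1244] F [ 0.759  -0.4465  1.1627] 91.77920571766884
```

apply_moves --motion '[{"x":0.2,"y":-0.9,"z":-2,"yaw":-1,"hand":1},{"x":0.2,"y":-0.9,"z":-5,"yaw":-1,"hand":1},{"x":0.2,"y":-0.9,"z":-7.5,"yaw":-1,"hand":1},{"x":0.2,"y":-0.9,"z":-9.2,"yaw":-1,"hand":1},{"x":0.2,"y":-0.9,"z":-10,"yaw":-1,"hand":1},{"x":0.2,"y":-0.9,"z":-10.2,"yaw":-1,"hand":1},{"x":0.2,"y":-0.9,"z":-10.2,"yaw":-1,"hand":1}]'

```text
clock: 4.72
position: [0.5229, -0.2943, 0.0053]
ee_rot: [2.857, 1.304, 0.001]
force: [-0.2, 0.7, 0.1]
width: 0.997
gripper_force: 0.0
```

```bash
python3 st.py
```

```text
4.725 [ 0.5229 -0.2943  0.0053] toolY -40.953136027281815 J [ 0.058   0.7124  0.5472  1.872  -0.5488  0.7102  0.209 ] F [-0.2146  0.7407  0.0662] 91.69601440458543
```

apply_moves --motion '[{"x":0,"y":0,"z":0,"yaw":0,"hand":-1},{"x":0,"y":0,"z":0,"yaw":0,"hand":-1},{"x":0,"y":0,"z":0,"yaw":0,"hand":-1},{"x":0,"y":0,"z":0,"yaw":0,"hand":-1},{"x":0,"y":0,"z":0,"yaw":0,"hand":-1},{"x":0,"y":0,"z":0,"yaw":0,"hand":-1},{"x":0,"y":0,"z":0,"yaw":0,"hand":-1},{"x":0,"y":0,"z":0,"yaw":0,"hand":-1}]' --newtons 45

```text
clock: 5.72
position: [0.5225, -0.2941, 0.0047]
ee_rot: [2.858, 1.304, 0.0]
force: [1.5, -0.5, -0.2]
width: 0.255
gripper_force: 45.0
```

```bash
python3 st.py
```

```text
5.725 [ 0.5225 -0.2941  0.0047] toolY -40.94512579230317 J [ 0.0581  0.7132  0.5468  1.8724 -0.5489  0.7099  0.2092] F [ 1.4542 -0.4961 -0.235 ] 23.479629769625834
```

apply_moves --motion '[{"x":0,"y":0,"z":3,"yaw":0,"hand":-1},{"x":0,"y":1,"z":6,"yaw":2,"hand":-1},{"x":-0.3,"y":4,"z":6.6,"yaw":6,"hand":-1},{"x":-0.6,"y":8,"z":6.6,"yaw":12,"hand":-1},{"x":-0.9,"y":12,"z":6.6,"yaw":18,"hand":-1},{"x":-1.2,"y":16,"z":6.6,"yaw":24,"hand":-1},{"x":-1.5,"y":20,"z":6.6,"yaw":30,"hand":-1},{"x":-1.8,"y":24,"z":6.6,"yaw":35,"hand":-1},{"x":-1.9,"y":26.5,"z":6.6,"yaw":37,"hand":-1},{"x":-1.9,"y":27.2,"z":6.6,"yaw":37,"hand":-1}]'

```text
clock: 6.98
position: [0.5032, -0.0202, 0.0706]
ee_rot: [-2.293, -2.146, -0.0]
force: [-1.2, 0.3, -1.8]
width: 0.258
gripper_force: 45.0
```

apply_moves --motion '[{"x":0,"y":0,"z":0,"yaw":0,"hand":-1},{"x":0,"y":0,"z":0,"yaw":0,"hand":-1},{"x":0,"y":0,"z":0,"yaw":0,"hand":-1},{"x":0,"y":0,"z":0,"yaw":0,"hand":-1}]'

```text
clock: 7.48
position: [0.5035, -0.0227, 0.0707]
ee_rot: [2.298, 2.142, -0.0]
force: [0.3, -0.2, -1.2]
width: 0.259
gripper_force: 45.0
```

```bash
python3 st.py; cat > look.py <<'E'
import sys
from h import *
n=sys.argv[1]
o=observe();p=o["position"];yaw=2*np.arctan2(o["ee_rot"][1],o["ee_rot"][0])+0
z=p[2]-.0047+.012; e=float(sys.argv[2]) if len(sys.argv)>2 else 0
g=np.radians((np.degrees(yaw)%180)); print("gauge yaw",np.degrees(g))
hk=np.array([[.06,0,0],[.085,0,0],[.09,.008,0],[.118,.008,0],[.126,0,0],[.126,-.016,0],[.118,0,0]]);hk[1:]+=[e,0,0]
H=place(hk,p[0],p[1],g,z); B=np.array([[.550,.142,zz] for zz in(.061,.078,.095)])
out=[]
for c in("top","side"):
    im=get_image(c); cv2.imwrite(f"pics/{n}_{c}_raw.png",im)
    a=proj(c,np.vstack([H,B])); ctr=a[[1,4,8]].mean(0); x,y=int(ctr[0]-40),int(max(ctr[1]-40,0))
    t=cv2.resize(im[y:y+80,x:x+80],(400,400),interpolation=cv2.INTER_CUBIC); u=t.copy()
    for i,q in enumerate(a): cv2.circle(u,tuple(int(v) for v in(q-[x,y]+.5)*5),2,(255,0,255) if i<7 else (0,0,255),-1)
    out.append(np.hstack([t,u])); print(c,"origin",x,y)
cv2.imwrite(f"pics/{n}.png",cv2.resize(np.vstack(out),(600,600)))
E
python3 look.py h1
```

```text
7.475 [ 0.5035 -0.0227  0.0707] toolY -4.017131232729739 J [-0.41    0.4666  0.4682  2.065  -0.328   0.6807  0.2027] F [ 0.3403 -0.1914 -1.1794] 23.840538462070253
gauge yaw 85.98286876727026
top origin 269 179
side origin 259 155
```

View pics/h1.png

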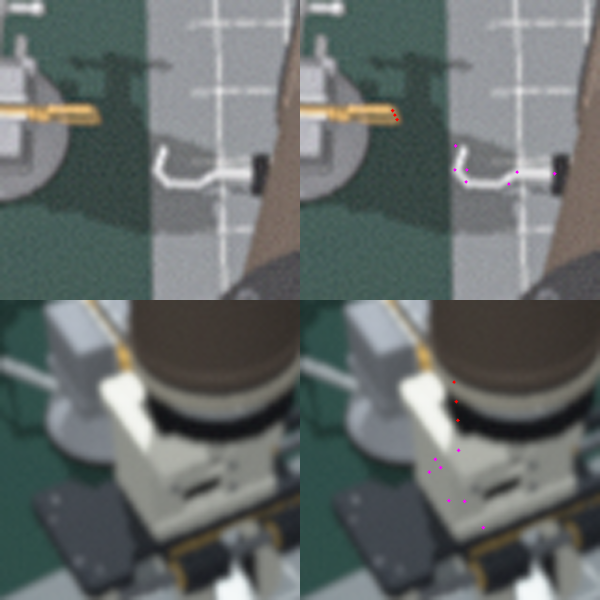

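The top view shows the hook at crop (160,170) and the bar end at (100,120). The bar model fits, and the hook sits about 2.5 mm behind the prediction. The arm blocks the side view. Advancing beside the loop, then moving in sideways.

apply_moves --motion '[{"x":0.1,"y":1.5,"z":0,"yaw":0,"hand":-1},{"x":0.2,"y":3.5,"z":0,"yaw":0,"hand":-1},{"x":0.4,"y":5.3,"z":0,"yaw":0,"hand":-1},{"x":0.4,"y":6.1,"z":0,"yaw":0,"hand":-1},{"x":0.4,"y":6.3,"z":0,"yaw":0,"hand":-1},{"x":0.4,"y":6.3,"z":0,"yaw":0,"hand":-1},{"x":0.4,"y":6.3,"z":0,"yaw":0,"hand":-1}]'

```text
clock: 8.45
position: [0.5074, 0.0403, 0.0708]
ee_rot: [2.298, 2.142, -0.0]
force: [0.5, 0.2, -1.5]
width: 0.258
gripper_force: 45.0
```

```bash
python3 st.py;python3 look.py h2
```

```text
8.45 [0.5074 0.0403 0.0708] toolY -4.007767811168549 J [-0.5329  0.4734  0.4697  2.0531 -0.3309  0.6872  0.081 ] F [ 0.464   0.1544 -1.4506] 23.751067017097405
gauge yaw 85.99223218883145
top origin 252 178
side origin 251 144
```

View pics/h2.png

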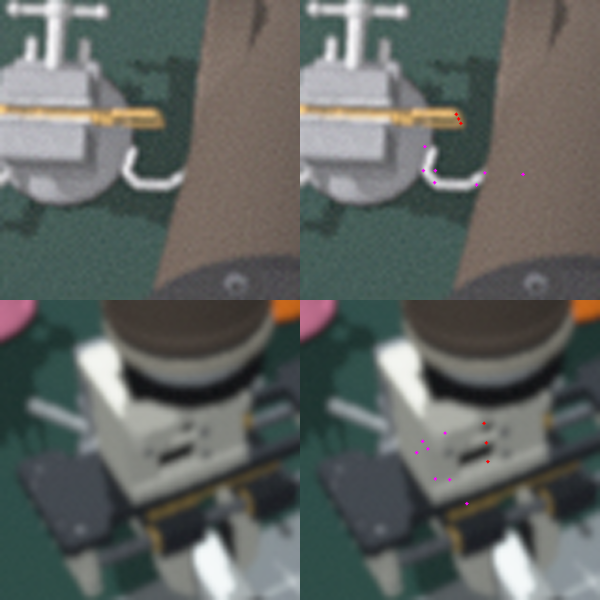

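In the top view the hook's crossbar is at column 130 and the bar at 159, so about 19 mm ahead as wanted. The lateral gap is about 36 mm. Moving in sideways.

apply_moves --motion '[{"x":0.5,"y":0,"z":0,"yaw":0,"hand":-1},{"x":1.1,"y":-0.1,"z":0,"yaw":0,"hand":-1},{"x":1.7,"y":-0.1,"z":0,"yaw":0,"hand":-1},{"x":2.3,"y":-0.2,"z":0,"yaw":0,"hand":-1},{"x":2.9,"y":-0.2,"z":0,"yaw":0,"hand":-1},{"x":3.4,"y":-0.2,"z":0,"yaw":0,"hand":-1},{"x":3.6,"y":-0.3,"z":0,"yaw":0,"hand":-1},{"x":3.6,"y":-0.3,"z":0,"yaw":0,"hand":-1},{"x":3.6,"y":-0.3,"z":0,"yaw":0,"hand":-1}]'

```text
clock: 9.68
position: [0.5432, 0.038, 0.0707]
ee_rot: [-2.297, -2.143, 0.0]
force: [-1.0, -0.0, -1.8]
width: 0.259
gripper_force: 45.0
```

```bash
python3 st.py;python3 look.py h3
```

```text
9.675 [0.5432 0.038  0.0707] toolY -363.9531151517021 J [-0.5023  0.5201  0.4645  1.967  -0.3402  0.7308  0.0966] F [-0.9519 -0.0056 -1.8215] 23.84813275603899
gauge yaw 86.0468848482979
top origin 253 169
side origin 260 141
```

View pics/h3.png

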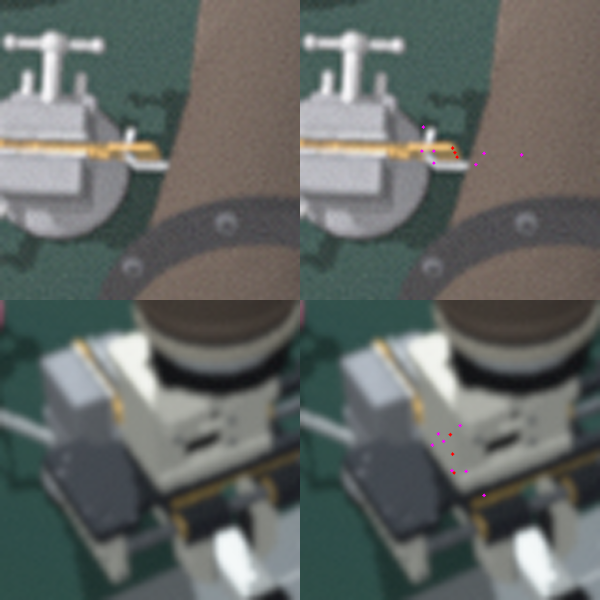

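The hook tip at (132,130) now stands beyond the clasp line and the crossbar passes through the loop, with no contact force. I'll pull in stages, averaging force against position.

```bash
cat > avg.py <<'E'
from h import *
np.set_printoptions(precision=4,suppress=True)
P=[];F=[]
for i in range(8): get_image("top");o=observe();P.append(o["position"]);F.append(o["force"])
P=np.mean(P,0);e=np.std(F,0)/8**.5;F=np.mean(F,0);d=np.array([np.cos(np.radians(86)),np.sin(np.radians(86))])
print(o["clock"],P,"s",P[:2]@d,"F",F,"+-",e,"Fd",F[:2]@d,o["width"]*92)
E
python3 avg.py
```

```text
10.175 [0.5434 0.038  0.0708] s 0.07585245795559875 F [ 0.0407 -0.058  -1.2804] +- [0.0902 0.1895 0.0946] Fd -0.05501116458552158 24.00820376429852
```

apply_moves --motion '[{"x":0,"y":-0.5,"z":0,"yaw":0,"hand":-1},{"x":-0.1,"y":-1,"z":0,"yaw":0,"hand":-1},{"x":-0.1,"y":-1.5,"z":0,"yaw":0,"hand":-1},{"x":-0.1,"y":-2,"z":0,"yaw":0,"hand":-1},{"x":-0.2,"y":-2.5,"z":0,"yaw":0,"hand":-1},{"x":-0.2,"y":-3,"z":0,"yaw":0,"hand":-1},{"x":-0.2,"y":-3,"z":0,"yaw":0,"hand":-1},{"x":-0.2,"y":-3,"z":0,"yaw":0,"hand":-1}]'

```text
clock: 11.18
position: [0.5413, 0.0083, 0.0706]
ee_rot: [-2.296, -2.144, 0.0]
force: [-1.2, 3.5, -1.1]
width: 0.257
gripper_force: 45.0
```

```bash
python3 avg.py
```

```text
11.575 [0.5413 0.0083 0.0707] s 0.0460322031685802 F [-1.5362  2.805  -1.2966] +- [0.1271 0.1488 0.1847] Fd 2.690973850881068 23.912107946221866
```

```bash
python3 - <<'E'
from h import *
im=get_image("top");s=get_image("side");cv2.imwrite("pics/h4_raw.png",im)
a=cv2.resize(im[185:230,265:325],(480,360),interpolation=cv2.INTER_CUBIC)
p=observe()["position"];g=np.radians(86)
for e,col in((.0135,(255,0,255)),):
    hk=np.array([[.06,0,0],[.085+e,0,0],[.09+e,.008,0],[.118+e,.008,0],[.126+e,0,0],[.126+e,-.016,0],[.118+e,0,0]])
    for q in proj("top",place(hk,p[0],p[1],g,.078)): cv2.circle(a,tuple(int(v) for v in (q-[265,185]+.5)*8),2,col,-1)
b=cv2.resize(s,(320,200));b=cv2.copyMakeBorder(b,0,160,0,0,0)
cv2.imwrite("pics/h4.png",np.hstack([a,b]))
E
```

```text
(no output)
```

View pics/h4.png

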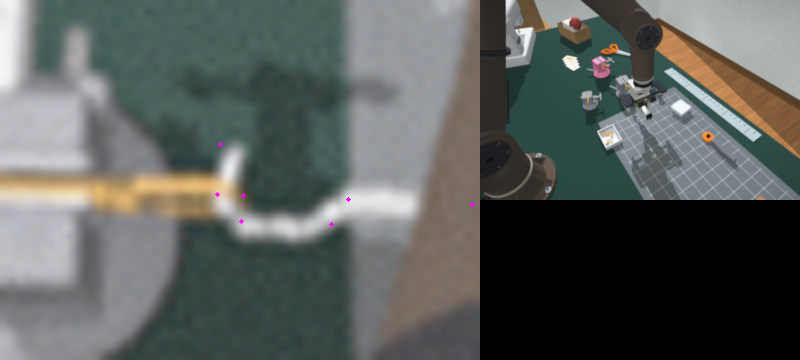

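The top view shows the bar caught inside the hook, with the bar at (235,195) and the rod axis within 1 mm of it. The lateral force suggests it is touching the hook's corner, so I'll shift 1.5 mm toward -x while pulling on.

apply_moves --motion '[{"x":-0.15,"y":0,"z":0,"yaw":0,"hand":-1},{"x":-0.2,"y":-0.5,"z":0,"yaw":0,"hand":-1},{"x":-0.2,"y":-1,"z":0,"yaw":0,"hand":-1},{"x":-0.25,"y":-1.5,"z":0,"yaw":0,"hand":-1},{"x":-0.3,"y":-2,"z":0,"yaw":0,"hand":-1},{"x":-0.3,"y":-2,"z":0,"yaw":0,"hand":-1}]'

```text
clock: 12.42
position: [0.5386, -0.0123, 0.0708]
ee_rot: [2.297, 2.143, 0.001]
force: [-0.3, 5.4, -2.1]
width: 0.256
gripper_force: 45.0
```

```bash
python3 avg.py
```

```text
12.825 [ 0.5387 -0.0118  0.0708] s 0.02577924808378025 F [ 0.5975  5.9978 -1.7747] +- [0.101  0.1823 0.2085] Fd 6.024902445775931 23.72732471610361
```

apply_moves --motion '[{"x":0,"y":-0.5,"z":0,"yaw":0,"hand":-1},{"x":-0.1,"y":-1,"z":0,"yaw":0,"hand":-1},{"x":-0.1,"y":-1.5,"z":0,"yaw":0,"hand":-1},{"x":-0.1,"y":-1.9,"z":0,"yaw":0,"hand":-1},{"x":-0.1,"y":-2,"z":0,"yaw":0,"hand":-1},{"x":-0.1,"y":-2,"z":0,"yaw":0,"hand":-1}]'

```text
clock: 13.58
position: [0.5376, -0.0309, 0.0707]
ee_rot: [-2.295, -2.144, -0.002]
force: [-0.1, 8.0, -2.1]
width: 0.256
gripper_force: 45.0
```

```bash
python3 avg.py; python3 avg.py
python3 - <<'E'
from h import *
t=cv2.imread("pics/h4_raw.png");im=get_image("top");s=get_image("side");cv2.imwrite("pics/h5_raw.png",im);cv2.imwrite("pics/h5_s.png",s)
for c in("top","side"):
  for n in("gauge_rod","gauge"): print(c,n,[(round(r["p"],2),np.round(r["rect"])) for r in recognise(n,c)[:2]])
a=cv2.resize(im[185:230,265:365],(800,360),interpolation=cv2.INTER_CUBIC)
p=observe()["position"];g=np.radians(86);q=proj("side",place([[.06,0,0],[0,0,0],[.1,0,0]],p[0],p[1],g,.078));print(q)
q=proj("top",place([[.06,0,0],[0,0,0],[.1,0,0]],p[0],p[1],g,.078));print(q)
E
```

```text
13.975 [ 0.5376 -0.0308  0.0707] s 0.006797847347647622 F [ 0.7944  8.6741 -1.7093] +- [0.1613 0.1567 0.1057] Fd 8.70839247366748 23.399387091802232
14.375 [ 0.5376 -0.0308  0.0707] s 0.006820374914169525 F [ 0.7302  8.7427 -1.9837] +- [0.2112 0.2356 0.1679] Fd 8.77231584639781 23.514789195764827
top gauge_rod [(0.6, array([294., 206., 337., 218.]))]
top gauge [(0.64, array([305., 209., 344., 214.]))]
side gauge_rod []
side gauge [(0.93, array([303., 188., 357., 259.]))]
[[322.09446628 211.27430791]
 [335.30112264 229.04758169]
 [313.89806348 200.24374067]]
[[339.25834475 211.09448845]
 [363.47525651 212.02408251]
 [323.16082675 210.47656668]]
```

apply_moves --motion '[{"x":0,"y":-0.3,"z":0,"yaw":0,"hand":-1},{"x":-0.05,"y":-0.5,"z":0,"yaw":0,"hand":-1},{"x":-0.05,"y":-0.7,"z":0,"yaw":0,"hand":-1},{"x":-0.05,"y":-0.75,"z":0,"yaw":0,"hand":-1},{"x":-0.05,"y":-0.75,"z":0,"yaw":0,"hand":-1}]'

```text
clock: 15.3
position: [0.5371, -0.0379, 0.0707]
ee_rot: [-2.295, -2.144, -0.002]
force: [1.3, 10.6, -1.2]
width: 0.261
gripper_force: 45.0
```

```bash
python3 avg.py; python3 avg.py
python3 - <<'E'
from h import *
im=get_image("top");s=get_image("side");cv2.imwrite("pics/h6_raw.png",im);cv2.imwrite("pics/h6_s.png",s)
a=cv2.resize(im[195:225,285:365],(800,300),interpolation=cv2.INTER_CUBIC)
b=cv2.resize(s[175:235,280:360],(400,300),interpolation=cv2.INTER_CUBIC)
c=cv2.resize(s,(400,250));c=cv2.copyMakeBorder(c,0,50,0,0,0)
cv2.imwrite("pics/h6.png",np.vstack([a,np.hstack([b,c])]))
E
```

```text
15.7 [ 0.5371 -0.0379  0.0707] s -0.0003273395472409958 F [ 0.8591  9.8506 -1.9009] +- [0.133  0.1346 0.1912] Fd 9.886491162122763 23.212549824018936
16.1 [ 0.5371 -0.0379  0.0707] s -0.0003176650627884773 F [ 0.916   9.6967 -2.0198] +- [0.1871 0.1655 0.2301] Fd 9.736988193924775 23.92742903311096
```

View pics/h6.png

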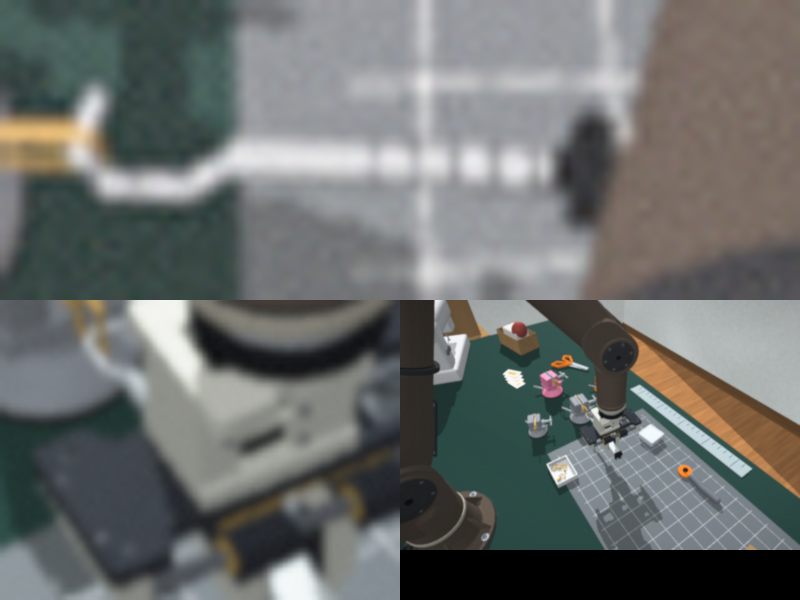

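The top view shows the bar seated in the hook and thin lines at columns 375, 410, 448 and 487. Dark starts near 540–560, just before the cap at about 570. I'll check the profile along the rod.

```bash
python3 - <<'E'
from h import *
im=cv2.imread("pics/h6_raw.png").astype(float).mean(2)
for r in(204,208,209,210,211,212,213,216): print(r,[int(v) for v in im[r,317:350]])
# predicted pixel of tube mouth axis & fixed rod coords if ext=e, hook seat at bar
p=np.array([.5371,-.0379]);g=np.radians(86)
for off in(0,-.0025): print(off,proj("top",place([[.06+off,0,0],[.06+off,0,.012]],*p,g,.078)))
# px per 10mm along rod
q=proj("top",place([[.06,0,0],[.11,0,0]],*p,g,.078));print("px/10mm",(q[0]-q[1])/5)
E
```

```text
204 [158, 156, 162, 174, 175, 173, 175, 173, 159, 178, 206, 175, 159, 164, 163, 164, 158, 160, 164, 162, 163, 163, 163, 163, 161, 160, 164, 162, 181, 192, 170, 140, 111]
208 [163, 158, 156, 160, 155, 150, 155, 158, 152, 160, 190, 168, 157, 148, 159, 157, 156, 152, 154, 154, 152, 155, 155, 156, 134, 82, 48, 53, 69, 133, 174, 135, 104]
209 [198, 195, 192, 192, 184, 166, 182, 186, 172, 158, 191, 188, 177, 161, 179, 186, 171, 151, 167, 175, 167, 159, 162, 138, 108, 68, 58, 57, 68, 111, 140, 119, 105]
210 [224, 224, 221, 224, 218, 196, 220, 224, 213, 185, 214, 220, 206, 173, 210, 225, 200, 167, 198, 210, 191, 170, 180, 118, 70, 62, 56, 54, 66, 91, 112, 110, 111]
211 [223, 222, 222, 224, 216, 201, 220, 224, 219, 195, 218, 225, 212, 179, 219, 232, 213, 180, 217, 229, 221, 187, 197, 122, 56, 60, 60, 55, 60, 85, 105, 107, 111]
212 [185, 188, 187, 189, 179, 167, 187, 192, 189, 175, 192, 195, 188, 159, 196, 212, 196, 165, 203, 222, 204, 167, 185, 110, 48, 55, 61, 56, 68, 89, 108, 110, 110]
213 [149, 153, 152, 152, 151, 142, 150, 159, 156, 153, 180, 166, 158, 148, 162, 163, 160, 146, 168, 180, 167, 142, 147, 101, 64, 58, 57, 62, 71, 98, 107, 106, 111]
216 [139, 143, 141, 145, 153, 158, 154, 151, 157, 169, 192, 163, 155, 157, 153, 154, 155, 155, 160, 156, 155, 158, 158, 150, 107, 67, 53, 68, 95, 110, 113, 110, 105]
0 [[342.14217796 211.21512158]
 [342.29608068 210.3475561 ]]
-0.0025 [[343.14994751 211.2538067 ]
 [343.31548902 210.38662348]]
px/10mm [4.02490593 0.15450355]
```

The lines at 10 to 50 mm fall on columns 322 to 338. Dark starts at about 340, which is the band's 54 mm edge, and the mouth is at about 341.6, which puts the draw near 59 mm. The force gives 59.4 mm, so the mouth is inside the band. Handing in.

```bash
python3 -c "
from cell import *
print(sign_off())"
```

```text
the job is handed in; nothing more can be done
None
```

The job is handed in: the hook is caught in the large grey vice's loop and the gauge is still gripped. The rod is drawn out about 59 mm at roughly 9.8 N, so the tube's mouth stands near the middle of the dark band (54–66 mm).

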